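Read the chamber's label, then hold its flap open at the set angle

ROBOT

A 6-joint arm with a two-finger parallel gripper is mounted at the origin on a cart in front of the work surface, level with it; the furniture and walls round the work are solid. World frame = base frame: x ahead of the robot, y to its left, z up, the work surface at z = 0. Lengths are in m, angles in rad, forces in N, time in s.
With the tool pointing down it reaches from about 0.25 to 0.725 m from the base axis. Payload 4 kg.
Tool frame: the origin (TCP) lies midway between the tips of the shut fingers; the grasp point (between the pads) lies bot.pinch_z behind it (bot.pinch_z is the distance from the TCP to the grasp point, in m); z points along the fingers, y is the line along which they close (so a half turn about z gives the same grasp; the last joint's range is limited). The gripper opens to 85 mm and grips with 20 to 120 N. Pads are 22 mm wide; open, the fingers measure 114 mm over their backs; the gripper's body (76 mm by 85 mm) begins 54 mm behind the grasp point. The pads swing forward as they close: fully open they stand 13 mm farther back than shut.
Start: joints at [-1.176, 0.241, 0.005, 1.335, 0, 1.571], TCP at [0.192, -0.462, 0.231] pointing down, gripper open.
Joint ranges: [-2.72, 2.72], [-1.05, 1.87], [-1.09, 1.28], [-1.99, 2.15], [-1.42, 1.44], [-3.14, 3.14]. Speed limits (rad/s): [2.79, 2.79, 3.14, 3.14, 3.14, 3.14].

INTERFACE

Orientations are given as a unit quaternion [x, y, z, w].
In Python, from workcell import bot, optics, status gives the robot as it stands (bot), with the cameras (optics) and the readings (status).
- The arm moves only by the shell command python3 jog.py 'ROWS'. ROWS is a JSON list of rows, 1 to 10 of them, each of 7 numbers: a rotation vector rx, ry, rz in rad, then dx, dy, dz in m, then the finger opening in m; each row is the pose to reach, as a shift and turn from the pose commanded when the command began, along the tool's axes at that moment; what a row does not reach only later rows make up. A row lasts 1/8 s, in which the tool goes at most 0.0625 m and 0.188 rad, less where a joint would pass 70% of its speed; a pose out of reach is approached as far as the arm can. The fingers move at their own pace and stop on an object; the grip force is fixed at half the most. Time passes only in rows, so rows that do not move let the fingers close. It prints the time, the measured TCP pose, the force, the opening and the grip force at its end.
- status.get_obs(): the state, without advancing time (a new reading comes with each control period).
- optics.camera(name): name is "scene" or "side" or "wrist"; returns the picture (480x640x3 uint8, red, green, blue); there is no depth.
- optics.calibration(name): a dict with "mtx" (3x3 intrinsics, pixels), "k1" (the pictures are not rectified: a ray, as slopes to the right and down, at radius r is drawn at 1 + k1 r^2 times it, then the intrinsics apply), "R" (3x3) and "t" (3): a world point X has camera coordinates R X + t. Camera axes: x right, y down, z forward; pixel columns grow to the right and rows downward; lengths in m; the calibration is good to about 2 mm. A picture is of the moment at which its call begins: read the wrist's pose just before it. calibration takes no time and is no camera call; for the wrist camera it gives the pose at the moment of the call.
- bot.job_done(): hands the job in; it is judged then, once.
The state is a dict: "clock": time; "joint_pos": joint angles; "joint_vel": joint speeds; "tau": joint torques, N m; "eef_pos": TCP position; "tool_rot": TCP orientation; "ft_force": force on the tool from outside, world axes, zero at the start; "ft_torque": the same for the moment, N m; "grip_width": finger opening in m; "grasp_force": force on a finger pad.
Only numpy, scipy, OpenCV 4.12 (cv2) and the standard library are available. Lean on these libraries where they do the work, as an engineer would, in place of code of your own. Each camera call takes 0.05 s, during which the arm holds its last target. There are 200 camera calls.

TASK

With the hand reader, read the barcode label on the left side of the closed sample chamber: hold the reader's window square to the middle of the label, about 10 cm away and still, for a second; then lay the reader flat on the worktop and let go of it. After that swing the chamber's top flap, which has a bar at its front, up until it is in line with the index arm on the chamber's right side, and finish while still holding it there with the gripper, since it falls shut by itself. Leave the index arm as set, and the other things on the worktop where they are.

Things in the scene. Friction and masses are not known exactly. Their poses are not given: they have to be found in the camera images.
- chamber: White open-topped sample chamber, 180 (x) x 200 (y) x 110 mm high with its flap shut, fixed to the worktop. Origin: centre of its underside; +x points to the back (hinge side), +y to its left side (which carries the label), z up. A thin graduated quadrant, 140 mm in radius about the hinge, stands at its right side and rises 140 mm above the hinge.
- flap (a joint): Angle of the flap (rad): 0 = shut and level, grows as the front edge swings up, stop at 1.5. The flap is a grey plate 180 x 198 x 6 mm, 0.35 to 0.6 kg, hinged along the chamber's rear top edge. It turns freely and falls shut when let go.
- flap_handle (a point): Middle of the steel bar handle: round, 10 mm thick, 110 mm long, parallel to the hinge (chamber y), carried at its ends by two arms 45 mm in front of the flap's front edge, so that about 40 mm between bar and edge is open above and below. With the flap shut it is 107 mm high; it lies 225 mm from the hinge line and turns with the flap.
- flap_hinge (a point): Middle of the hinge line of the flap, which runs along chamber y at the chamber's rear top edge, 104 mm above the worktop. The point turns with the flap: its -x axis points along the flap to the bar. The bar swings in an arc about this line.
- index_arm (a joint): Angle of the index arm (rad) about the same hinge line, measured as the flap's angle is: the flap is in line with the arm when both values are equal. It lies between 0.45 and 1.0 and is held by a stiff friction clamp; do not move it.
- index_tip (a point): Tip of the index arm: an aluminium bar 180 mm long, 12 mm high and 10 mm wide, with a small steel pin at its tip, just outside the quadrant on the chamber's right side (-y). The point is 174 mm from the hinge line, and turns with the arm: its -x axis points along the arm, away from the hinge.
- label: Paper barcode label, 70 mm wide and 36 mm high, flat on the chamber's left (+y) side; its place along the side and its height differ. Origin: centre of its face; +x is the outward normal, z up.
- reader: Grey hand reader lying flat, 0.13 to 0.25 kg, about 170 mm long: handle 32 mm wide (y), 35 mm high, from x = -80 to +30 mm; head 44 mm wide, 36 mm high, from x = +38 to +78 mm, window at its end. Origin: on the underside, below the grip and within 15 mm of its centre of mass; +x points out of the window (the beam's direction), z up when it lies flat.
- reader_window (a point): Centre of the reader's window, 80 mm ahead (+x) of the reader's origin and 18 mm above its underside. Axes as the reader's.
- vial: Bystander: small vial with a black cap, 23 mm across, 51 mm high, standing loose to the right of the chamber. Origin: centre of its underside.
- marker: Bystander: marker pen, 135 mm long, 17 mm thick, lying loose near the front of the worktop. Origin: underside, middle.
- tape: Bystander: roll of tape lying flat, 92 mm across, 48 mm high, loose in front of the chamber, at the front of the worktop. Origin: centre of its underside.

How it is judged:
By the outcome, as a careful person would: the job done as asked, in the order asked, and still so for the second after the job is handed in, while the arm keeps its last pose, push and grip.
It also fails if it takes over 67 s, if anything falls off the work surface, if the arm or the gripper's body presses on something with over 40 N, if the wrist force passes 120 N, or if a joint passes its speed limit or range.

## Working session

There is one attempt and no reset: what is moved stays moved. The work goes in short steps, Python scripts to look and compute and a shell command to move; the robot and the scene stay as the last step left them, time stands still between calls to the robot, and variables do not carry over. Pictures are saved under pics/ and viewed, at most 14 in all, crops included, and the job is handed in when it is done.

```bash
ls; mkdir -p pics; cat > look.py <<'E'
import sys,cv2,json,numpy as np
from workcell import bot, optics, status
for n,f in zip(sys.argv[1::2],sys.argv[2::2]):
    c=optics.calibration(n); im=optics.camera(n)
    cv2.imwrite(f'pics/{f}.png',im[:,:,::-1])
    json.dump({k:np.asarray(v).tolist() for k,v in c.items()},open(f'pics/{f}.json','w'))
o=status.get_obs(); print(o['clock'],o['eef_pos'],o['tool_rot'],bot.pinch_z,o['ft_force'])
E
python3 look.py scene s0 side d0 wrist w0; cat pics/*0.json; python3 -c "
import cv2,numpy as np
a=cv2.imread('pics/s0.png');b=cv2.imread('pics/d0.png')
"
```

```text
jog.py
pics
workcell.py
0.15 [ 0.19215653 -0.46107414  0.23061188] [ 9.80576688e-01  1.96134392e-01 -1.32761261e-04 -8.00981611e-04] 0.0187 [0.61707791 0.12635696 0.24161459]
{"mtx": [[535.0419016749095, 0.0, 322.79486917904336], [0.0, 535.0419016749095, 249.30271563732566], [0.0, 0.0, 1.0]], "k1": -0.04881709603730026, "R": [[0.9977687685892012, -0.06481334441794759, 0.01602232234569544], [-0.020360849486991236, -0.5239441819263576, -0.8515092072512709], [0.06358396209860596, 0.8492830650677551, -0.5240947959605807]], "t": [-0.5328856573259101, 0.09920847601613444, 1.2257462947258984]}{"mtx": [[551.1950699860498, 0.0, 320.1967084004104], [0.0, 551.1950699860498, 238.69094029418437], [0.0, 0.0, 1.0]], "k1": 0.051441662369352416, "R": [[-0.6523928023340314, -0.7578151485842827, 0.00999159841721242], [-0.5985186774625076, 0.5070794726829307, -0.6201981950248903], [0.4649290528578315, -0.41059299672520283, -0.7843815186813984]], "t": [0.3387374370022408, 0.3822817018036795, 1.1964292717111598]}{"mtx": [[381.7672168203977, 0.0, 317.18320575916255], [0.0, 381.7672168203977, 241.04857712079186], [0.0, 0.0, 1.0]], "k1": -0.04436687830132956, "R": [[0.3834194559582557, -0.9235724915638025, -0.0018367414913180431], [-0.8732586312606903, -0.363177769121892, 0.32484037763854523], [-0.30068070061342805, -0.12294617050675719, -0.9457670725058799]], "t": [-0.4973644132891445, -0.04073488457983437, 0.3819418321792526]}
```

View pics/s0.png

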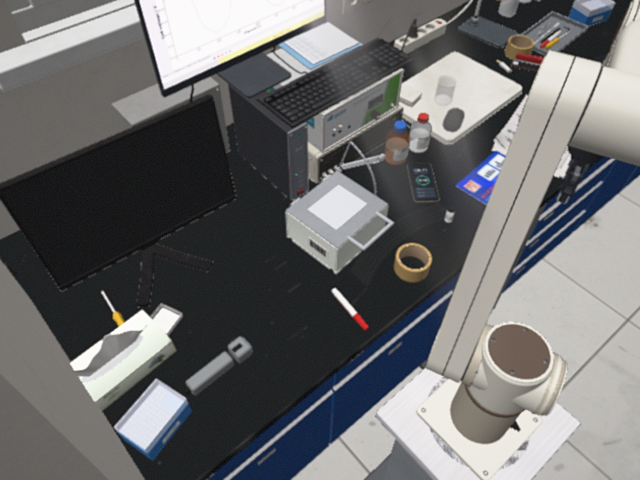

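View pics/d0.png

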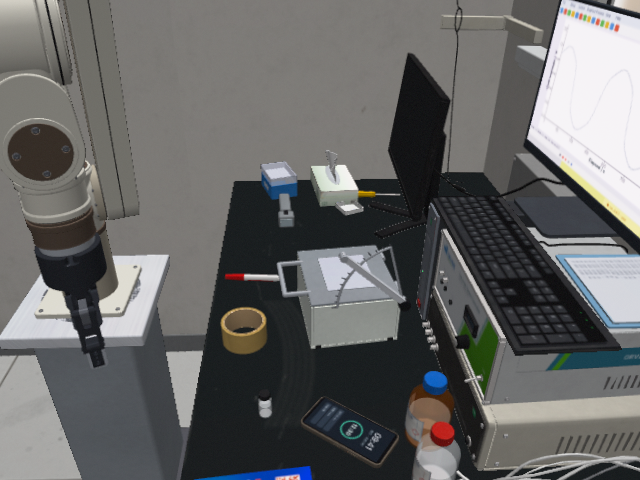

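The scene view shows the chamber around (338,220), with its label at (318,246). The reader lies from (190,385) to its head at (240,348), the tape is at (412,262), the marker at (350,308) and the vial at (449,215). The side view shows the flap bar at (280,280) and the index arm from (405,303) to (343,255). I'll enlarge both.

```bash
python3 - <<'E'
import cv2,numpy as np
s=cv2.imread('pics/s0.png');d=cv2.imread('pics/d0.png')
def c(i,x,y,w,h,f):
    o=cv2.resize(i[y:y+h,x:x+w],None,fx=f,fy=f,interpolation=cv2.INTER_CUBIC)
    for k in range(0,w,10):
        cv2.line(o,(int(k*f),0),(int(k*f),8 if (x+k)%50 else 20),(0,255,255),1)
    for k in range(0,h,10):
        cv2.line(o,(0,int(k*f)),(8 if (y+k)%50 else 20,int(k*f)),(0,255,255),1)
    return o
a=c(s,280,160,120,120,3.3333); b=c(s,170,310,100,100,2); e=c(d,260,230,160,120,2.5); g=c(d,260,180,50,60,3.33)
o=np.zeros((600,800,3),np.uint8)
for im,x,y in((a,0,0),(b,0,400),(e,400,0),(g,400,300)):
    im=im[:600-y,:800-x]; o[y:y+im.shape[0],x:x+im.shape[1]]=im
cv2.imwrite('pics/c0.png',o)
E
```

```text
(no output)
```

View pics/c0.png

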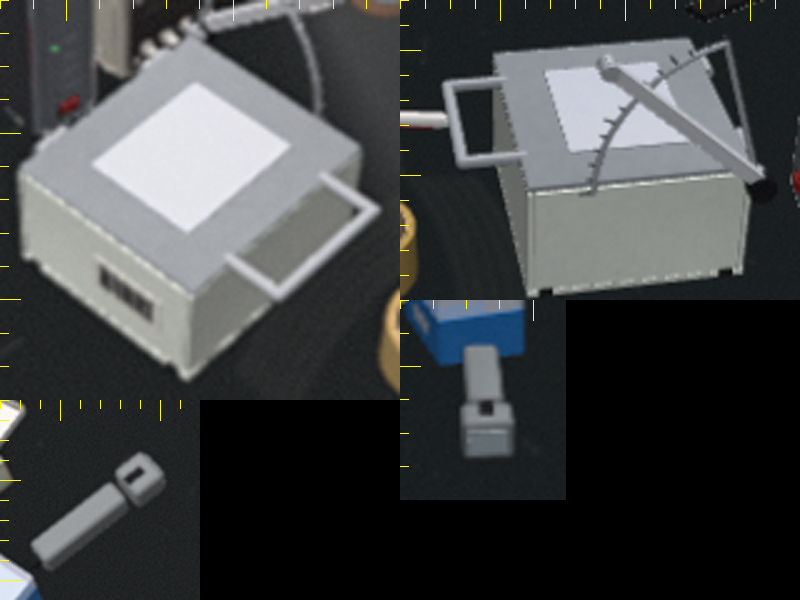

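The crops give clear corners. In the scene view the bar ends are at (363.4,248.5) and (393.1,223), and the barcode centre is at (317.8,247.6). In the side view the bar ends are at (279.2,264) and (284.8,294.8), the index pin at (342.8,257.2), the pivot at (404.8,305.2) and the reader window at (286.1,222.6).

```bash
cat > geo.py <<'E'
import json,numpy as np,cv2
def cal(f): return {k:np.array(v) for k,v in json.load(open(f'pics/{f}.json')).items()}
def ray(f,px):
    c=cal(f); p=cv2.undistortPoints(np.array([[px]],float),c['mtx'],np.array([c['k1'],0,0,0.]))[0,0]
    R=c['R']; o=-R.T@c['t']; d=R.T@np.array([*p,1]); return o,d/np.linalg.norm(d)
def plane(f,px,n,k):
    o,d=ray(f,px); n=np.array(n,float); return o+d*(k-n@o)/(n@d)
def onz(f,px,z): return plane(f,px,[0,0,1],z)
def tri(*obs):
    A=np.zeros((3,3));b=np.zeros(3);rs=[ray(*o) for o in obs]
    for o,d in rs:
        P=np.eye(3)-np.outer(d,d);A+=P;b+=P@o
    X=np.linalg.solve(A,b); return X,[np.linalg.norm(np.cross(X-o,d)) for o,d in rs]
def px(f,X):
    c=cal(f); q=c['R']@X+c['t']; s=q[:2]/q[2]; s=s*(1+c['k1']*(s@s)); return c['mtx'][:2,:2]@s+c['mtx'][:2,2]
E
python3 - <<'E'
from geo import *
np.set_printoptions(precision=4,suppress=True)
C={'RL':(286,211.6),'FL':(336.1,247.6),'FR':(388,205),'RR':(337,172)}
P={k:onz('s0',v,.11) for k,v in C.items()}; print(P)
print({a+b:np.linalg.norm(P[a]-P[b]).round(3) for a,b in('RL FL'.split(),'FL FR'.split(),'FR RR'.split(),'RR RL'.split())})
L,e=tri(('s0',(363.4,248.5)),('d0',(279.2,264)));print('barL',L,e)
R,e=tri(('s0',(393.1,223)),('d0',(284.8,294.8)));print('barR',R,e,np.linalg.norm(L-R))
print('FR',tri(('s0',C['FR']),('d0',(310.8,306))),'FL',tri(('s0',C['FL']),('d0',(297.6,252))),)
print('handle ends z.035',onz('s0',(187.5,382.5),.035),'head',onz('s0',(245,340),.036),onz('s0',(230,347),.036))
print('window',tri(('d0',(286.1,222.6)),('s0',(248,350))),onz('d0',(286.1,222.6),.018))
print('d0 rear top',onz('d0',(284,193.8),.035), onz('d0',(278.7,211.6),.036),onz('d0',(294,211.6),.036))
E
```

```text
{'RL': array([0.6464, 0.0072, 0.11  ]), 'FL': array([ 0.4773, -0.0134,  0.11  ]), 'FR': array([ 0.494 , -0.2079,  0.11  ]), 'RR': array([ 0.6686, -0.1873,  0.11  ])}
{'RLFL': np.float64(0.17), 'FLFR': np.float64(0.195), 'FRRR': np.float64(0.176), 'RRRL': np.float64(0.196)}
barL [ 0.4342 -0.0633  0.1078] [np.float64(0.0006626877575143153), np.float64(0.0006626877575142532)]
barR [ 0.445  -0.1756  0.1085] [np.float64(0.001413374973790455), np.float64(0.001413374973790463)] 0.11287180054457456
FR (array([ 0.4958, -0.2103,  0.1067]), [np.float64(5.708093729916007e-05), np.float64(5.7080937299199446e-05)]) FL (array([ 0.4767, -0.0145,  0.1079]), [np.float64(0.001548689942968227), np.float64(0.0015486899429681706)])
handle ends z.035 [0.4526 0.4367 0.035 ] head [0.4544 0.2831 0.036 ] [0.4621 0.3191 0.036 ]
window (array([0.4456, 0.2881, 0.0135]), [np.float64(0.004940725681242311), np.float64(0.0049407256812425545)]) [0.4501 0.2842 0.018 ]
d0 rear top [0.445  0.4329 0.035 ] [0.4298 0.3164 0.036 ] [0.4728 0.3149 0.036 ]
```

```bash
python3 jog.py '[[0,0,-1.176,0.558,-0.669,0,0.085],[0,0,-1.176,0.558,-0.669,0,0.085],[0,0,-1.176,0.558,-0.669,0,0.085],[0,0,-1.176,0.558,-0.669,0,0.085],[0,0,-1.176,0.558,-0.669,0,0.085],[0,0,-1.176,0.558,-0.669,0,0.085],[0,0,-1.176,0.558,-0.669,0,0.085],[0,0,-1.176,0.558,-0.669,0,0.085],[0,0,-1.176,0.558,-0.669,0,0.085],[0,0,-1.176,0.558,-0.669,0,0.085]]'; python3 look.py wrist w1
```

```text
clock: 1.4
eef_pos: [0.3774, 0.1377, 0.2314]
tool_rot: [0.707, 0.707, 0.0, 0.0]
ft_force: [0.5, -0.4, -0.1]
grip_width: 0.0851
grasp_force: 0.0
1.45 [0.37963342 0.14455534 0.23117777] [ 0.7043471   0.70984775  0.00309549 -0.00132276] 0.0187 [4.11102223 5.69769451 1.89014591]
```

```bash
python3 jog.py '[[0,0,0,0.2,0.07,0,0.085],[0,0,0,0.2,0.07,0,0.085],[0,0,0,0.2,0.07,0,0.085],[0,0,0,0.2,0.07,0,0.085],[0,0,0,0.2,0.07,0,0.085]]'; python3 look.py wrist w2; python3 -c "
import cv2,numpy as np
o=np.hstack([cv2.imread('pics/w1.png'),cv2.imread('pics/w2.png')]);cv2.imwrite('pics/c1.png',cv2.resize(o,(800,300),interpolation=cv2.INTER_AREA))"
```

```text
clock: 2.08
eef_pos: [0.4472, 0.3366, 0.23]
tool_rot: [0.706, 0.708, -0.001, -0.0]
ft_force: [-0.3, -0.6, 0.3]
grip_width: 0.0848
grasp_force: 0.0
2.125 [0.44683326 0.33528369 0.23032204] [ 7.06756492e-01  7.07455928e-01 -1.17058095e-03 -3.88724480e-06] 0.0187 [-0.07482685 -0.41043933  0.77083922]
```

View pics/c1.png

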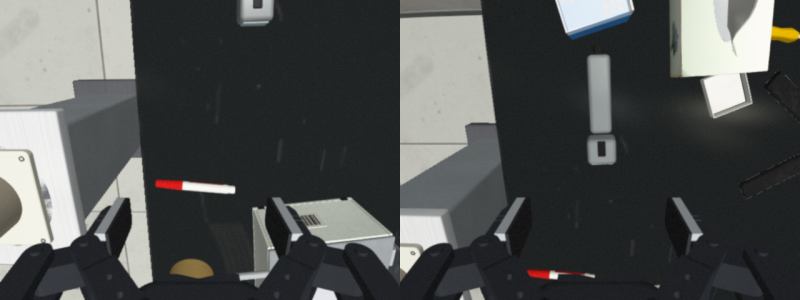

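The left half (w1) shows the reader's head at the top, the barcode at about (312,220) and the marker. The right half (w2) shows the reader's handle from (599,55) to (601,133), its head down to v=165, and clear space around it.

```bash
cat > rd.py <<'E'
from geo import *
np.set_printoptions(precision=4,suppress=True)
im=cv2.imread('pics/w2.png').astype(int)[60:280,280:370]
g=((im.min(2)>70)&(im.max(2)-im.min(2)<30)).astype('uint8')*255
n,l,st,ce=cv2.connectedComponentsWithStats(g)
for i in range(1,n):
    if st[i,4]>300:
        c=max(cv2.findContours((l==i).astype('uint8'),0,1)[0],key=cv2.contourArea)
        r=cv2.minAreaRect(c); b=cv2.boxPoints(r)+[280,60]
        print(st[i],b.round(1).tolist()); print(np.array([onz('w2',p,.035) for p in b]))
E
python3 rd.py; python3 - <<'E'
import cv2;im=cv2.imread('pics/w1.png')
a=cv2.resize(im[310:430,400:560],None,fx=5,fy=5,interpolation=cv2.INTER_CUBIC);cv2.imwrite('pics/c2.png',a)
E
```

```text
[  19   27   40  127 4479] [[298.8, 87.2], [335.8, 86.3], [338.7, 212.6], [301.6, 213.4]]
[[0.4319 0.4405 0.035 ]
 [0.4626 0.4412 0.035 ]
 [0.4669 0.3334 0.035 ]
 [0.433  0.3325 0.035 ]]
[  19  155   47   49 1838] [[298.3, 216.4], [344.5, 214.5], [346.4, 262.1], [300.2, 263.9]]
[[0.43   0.3297 0.035 ]
 [0.4723 0.3315 0.035 ]
 [0.4753 0.2846 0.035 ]
 [0.4311 0.2827 0.035 ]]
```

View pics/c2.png

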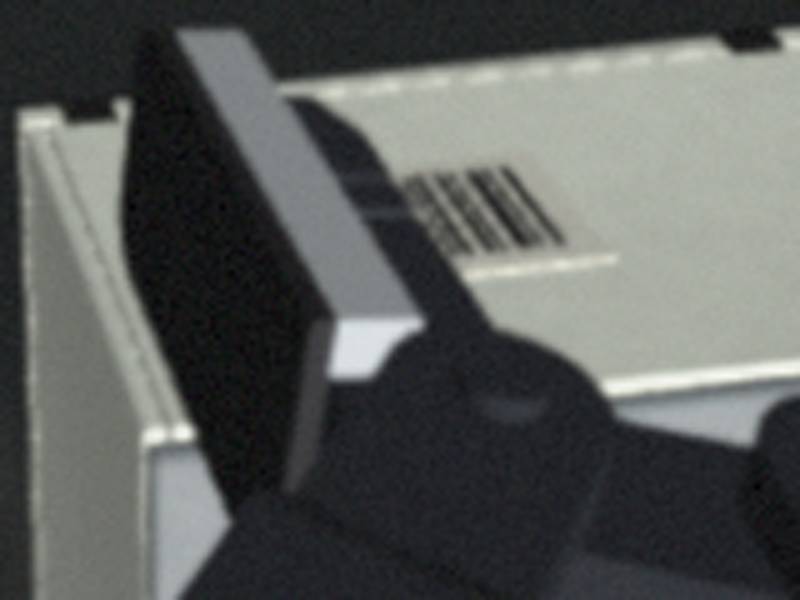

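```bash
python3 jog.py '[[0,0,-0.036,0.025,0.002,0.06,0.085],[0,0,-0.036,0.025,0.002,0.12,0.085],[0,0,-0.036,0.025,0.002,0.17,0.085],[0,0,-0.036,0.025,0.002,0.2,0.085],[0,0,-0.036,0.025,0.002,0.22,0.085],[0,0,-0.036,0.025,0.002,0.227,0.085],[0,0,-0.036,0.025,0.002,0.227,0.085]]'; python3 - <<'E'
from geo import *
np.set_printoptions(precision=4,suppress=True)
# left side plane: through flap left edge midpoint, yaw ~0.105
for yaw in(.095,.115):
    n=np.array([-np.sin(yaw),np.cos(yaw),0]); t=np.array([np.cos(yaw),np.sin(yaw),0])
    k=n@(np.array([.6464,.0072,0])+np.array([.4773,-.0134,0]))/2
    print(yaw,k)
    w=lambda x,y:(400+x/5,310+y/5)
    s=lambda x,y:(280+x/3.3333,160+y/3.3333)
    for nm,f,p in[('w paper BR top?',  'w1',w(615,250)),('w bars br','w1',w(562,243)),('w bars tr','w1',w(512,168)),('w bars bl','w1',w(463,257)),('w front top corner','w1',w(145,437)),('w front bottom','w1',w(20,115)),
      ('s bars tl','s0',s(100,262)),('s bars tr','s0',s(152,297)),('s bars br','s0',s(152,322)),('s bars bl','s0',s(100,287)),('s frontbottom','s0',s(187,380)),('s fronttop','s0',s(187,292))]:
        X=plane(f,p,n,k); print(nm,X,'t=%.4f'%(t@X))
E
```

```text
clock: 3.0
eef_pos: [0.4493, 0.3596, 0.0047]
tool_rot: [0.695, 0.719, -0.0, 0.0]
ft_force: [-0.1, 0.2, -0.6]
grip_width: 0.0851
grasp_force: 0.0
0.095 -0.05638152196486728
w paper BR top? [ 0.5753 -0.0018  0.0714] t=0.5726
w bars br [ 0.5668 -0.0026  0.0678] t=0.5640
w bars tr [ 0.5683 -0.0025  0.0427] t=0.5655
w bars bl [ 0.5469 -0.0045  0.0691] t=0.5440
w front top corner [ 0.4747 -0.0114  0.1091] t=0.4715
w front bottom [ 0.4746 -0.0114  0.0073] t=0.4714
s bars tl [ 0.5635 -0.0029  0.0705] t=0.5607
s bars tr [ 0.5091 -0.0081  0.0765] t=0.5061
s bars br [ 0.5084 -0.0082  0.0457] t=0.5053
s bars bl [ 0.5637 -0.0029  0.039 ] t=0.5609
s frontbottom [ 0.4705 -0.0118  0.0066] t=0.4672
s fronttop [ 0.4752 -0.0114  0.1138] t=0.4720
0.115 -0.06754995070535408
w paper BR top? [ 0.5751 -0.0016  0.0717] t=0.5711
w bars br [ 0.5667 -0.0025  0.0679] t=0.5627
w bars tr [ 0.5682 -0.0024  0.0429] t=0.5642
w bars bl [ 0.5471 -0.0048  0.0688] t=0.5430
w front top corner [ 0.4754 -0.0131  0.1072] t=0.4707
w front bottom [ 0.4753 -0.0131  0.0047] t=0.4707
s bars tl [ 0.5635 -0.0029  0.0706] t=0.5594
s bars tr [ 0.5102 -0.0091  0.0746] t=0.5058
s bars br [ 0.5094 -0.0092  0.0438] t=0.5050
s bars bl [ 0.5637 -0.0029  0.0391] t=0.5596
s frontbottom [ 0.4722 -0.0135  0.0032] t=0.4675
s fronttop [ 0.4768 -0.0129  0.1108] t=0.4722
```

```bash
python3 jog.py '[[0,0,0,0,0,0,0.02],[0,0,0,0,0,0,0.02],[0,0,0,0,0,0,0.02],[0,0,0,0,0,0,0.02],[0,0,0,0,0,0,0.02]]'; python3 - <<'E'
from geo import *
np.set_printoptions(precision=4,suppress=True)
w=lambda x,y:(400+x/5,310+y/5)
def edge(f,ps,z):
    P=np.array([onz(f,p,z)[:2] for p in ps]); d=P[-1]-P[0]; print(f,P.tolist(),'yaw %.3f'%np.arctan2(d[1],d[0]))
edge('w1',[w(145,437),w(610,389),w(800,362)],.104)
edge('w1',[w(20,115),w(400,72),w(800,32)],.004)
edge('s0',[(336.1,247.6),(286,211.6)],.108)
edge('s0',[(388,205),(337,172)],.108)
E
```

```text
clock: 3.62
eef_pos: [0.4498, 0.361, 0.0052]
tool_rot: [0.694, 0.72, 0.001, 0.0]
ft_force: [0.1, 0.2, 5.5]
grip_width: 0.0309
grasp_force: 61.8
w1 [[0.476549388685855, -0.015888233231614313], [0.5588191761249718, -0.007031464747416005], [0.5925287638706632, -0.002078428740235616]] yaw 0.119
w1 [[0.4754837666621954, -0.013520000057424597], [0.5605837859302185, -0.0031479303489644617], [0.6513305352984593, 0.005954175530910627]] yaw 0.110
s0 [[0.4783842175510896, -0.014435687441044176], [0.6478005443344791, 0.006160626359200672]] yaw 0.121
s0 [[0.49510251325827637, -0.20936335976639853], [0.6700384434926413, -0.18873362723054166]] yaw 0.117
```

```bash
python3 jog.py '[[0,0,0,0,0,-0.037,0.02],[0,0,-0.04,-0.05,0.016,-0.037,0.02],[0,0,-0.076,-0.1,0.032,-0.037,0.02],[0,0,-0.076,-0.14,0.046,-0.037,0.02],[0,0,-0.076,-0.17,0.056,-0.037,0.02],[0,0,-0.076,-0.191,0.063,-0.037,0.02],[0,0,-0.076,-0.191,0.063,-0.037,0.02],[0,0,-0.076,-0.191,0.063,-0.037,0.02]]'; python3 look.py scene s1 wrist w3 side d1; python3 - <<'E'
import cv2,numpy as np
s=cv2.imread('pics/s1.png')[170:320,240:400];w=cv2.imread('pics/w3.png');d=cv2.imread('pics/d1.png')[180:330,240:440]
o=np.zeros((600,800,3),np.uint8)
o[:450,:480]=cv2.resize(s,None,fx=3,fy=3,interpolation=cv2.INTER_CUBIC)
o[:240,480:]=cv2.resize(w,(320,240),interpolation=cv2.INTER_AREA)
o[240:480,480:]=cv2.resize(d,(320,240))
cv2.imwrite('pics/c3.png',o)
E
```

```text
clock: 4.62
eef_pos: [0.5185, 0.1721, 0.0408]
tool_rot: [0.666, 0.746, -0.0, -0.0]
ft_force: [0.5, -0.2, -2.1]
grip_width: 0.0313
grasp_force: 61.1
4.775 [0.51860419 0.17271798 0.04110947] [ 6.65863573e-01  7.46073483e-01 -1.48908420e-04 -1.95237388e-04] 0.0187 [-0.062175   -0.00637452 -0.77305394]
```

View pics/c3.png

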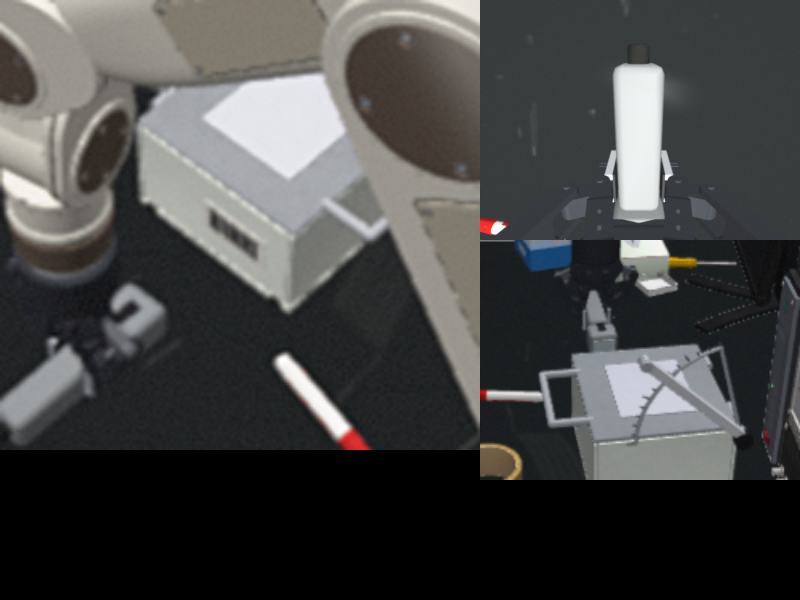

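The scene crop shows the reader in front of the label, with its head at about (145,315) in the crop and the barcode at (233,233). The wrist picture shows the handle gripped centrally. I'll check the window's and the label's place by projecting predicted points into the pictures.

```bash
python3 - <<'E'
from geo import *
np.set_printoptions(precision=4,suppress=True)
yaw=.1132; ux=np.array([np.sin(yaw),-np.cos(yaw),0]); uy=np.array([np.cos(yaw),np.sin(yaw),0])
O=np.array([.5186,.1725,.0363])
for nm,a,b,z in[('ft-',.078,-.022,.036),('ft+',.078,.022,.036),('bt-',.038,-.022,.036),('bt+',.038,.022,.036),('fb-',.078,-.022,0),('rear+',-.08,.016,.035),('rear-',-.08,-.016,.035)]:
    X=O+ux*a+uy*b+[0,0,z]; p=px('s1',X); q=px('d1',X);v=px('w3',X); print(nm,'s',(p-[240,170])*3,'d',(q-[240,180])*1.6+[480,240],'w',v/2+[480,0])
n=-ux
# label with s1 bars centre (233,233), corners (210,208)(257,240)(257,258)(210,226)
k=n@np.array([.540,-.0065,0]); t=uy
for p in[(210,206),(258,239),(258,262),(210,229),(233.5,233.5)]:
    X=plane('s1',(240+p[0]/3,170+p[1]/3),n,k); print(X,t@X)
W=O+ux*.08+[0,0,.018]; print('window',W,'t',t@W,'dist',n@W-k)
E
python3 -c "
import cv2;s=cv2.imread('pics/s0.png')
a=cv2.resize(s[225:270,290:345],None,fx=12,fy=12,interpolation=cv2.INTER_CUBIC);cv2.imwrite('pics/c4.png',a)"
```

```text
ft- s [165.7706 307.2535] d [590.5203 336.961 ] w [612.5063 259.2757]
ft+ s [127.3631 277.027 ] d [619.028  334.7442] w [664.0579 259.2564]
bt- s [130.6075 337.3787] d [586.5204 323.989 ] w [609.7762 224.5384]
bt+ s [ 92.1383 306.3187] d [614.3351 321.8948] w [666.5566 224.5045]
fb- s [166.8749 332.2287] d [590.4596 357.0786] w [616.8832 224.6953]
rear+ s [-12.5799 403.0563] d [598.2386 288.2585] w [665.7251  65.5402]
rear- s [ 15.4755 427.5925] d [579.3729 289.5573] w [609.6203  65.6407]
[ 0.5645 -0.0037  0.0687] 0.5604430599570013
[ 0.5096 -0.01    0.0721] 0.505220891223183
[ 0.5088 -0.01    0.0405] 0.5044398616209677
[ 0.5647 -0.0037  0.0364] 0.5606436027599129
[ 0.5372 -0.0068  0.0548] 0.5330118913515333
window [0.5276 0.093  0.0543] t 0.5347661370116574 dist 0.10027165929789765
```

View pics/c4.png

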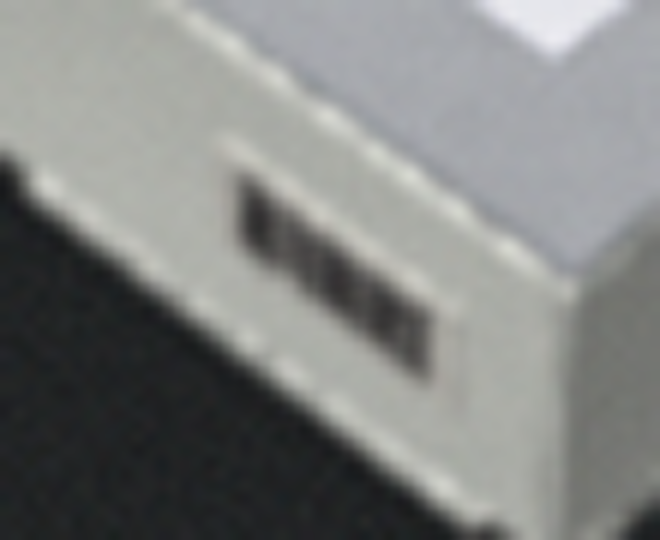

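The close-up shows the paper's top edge running from (222,140) to (455,302) around the bars, so they sit centrally on it. The predicted reader corners match the pictures (rear end at v=65 in the wrist picture, as seen). The window is 0.100 m away and within about 2 mm of the label's middle, so I'll hold it there.

```bash
python3 - <<'E'
from geo import *
yaw=.1132; n=np.array([-np.sin(yaw),np.cos(yaw),0]); t=np.array([np.cos(yaw),np.sin(yaw),0]); k=n@np.array([.540,-.0065,0])
for p in[(222,140),(455,302),(460,420)]:
    X=plane('s0',(290+p[0]/12,225+p[1]/12),n,k); print(X.round(4),round(t@X,4))
E
python3 jog.py '[[0,0,0,0,0,0,0.02],[0,0,0,0,0,0,0.02],[0,0,0,0,0,0,0.02],[0,0,0,0,0,0,0.02],[0,0,0,0,0,0,0.02],[0,0,0,0,0,0,0.02],[0,0,0,0,0,0,0.02],[0,0,0,0,0,0,0.02],[0,0,0,0,0,0,0.02],[0,0,0,0,0,0,0.02]]'
```

```text
[ 0.5697 -0.0031  0.0724] 0.5657
[ 0.5033 -0.0107  0.0758] 0.4988
[ 0.5007 -0.011   0.0366] 0.4963
clock: 6.02
eef_pos: [0.5191, 0.1718, 0.0413]
tool_rot: [0.666, 0.746, -0.0, -0.0]
ft_force: [-0.6, -0.2, -1.8]
grip_width: 0.031
grasp_force: 61.1
```

```bash
python3 jog.py '[[0,0,0,0,0,0,0.02],[0,0,0,0,0,0,0.02],[0,0,0,0,0,0,0.02],[0,0,0,0,0,0,0.02],[0,0,0,0.05,0,0,0.02],[0,0,0,0.1,0,0.01,0.02],[0,0,0,0.12,0,0.02,0.02],[0,0,0,0.12,0,0.028,0.02],[0,0,0,0.12,0,0.033,0.02],[0,0,0,0.12,0,0.0355,0.02]]'
```

```text
clock: 7.28
eef_pos: [0.5057, 0.2895, 0.0053]
tool_rot: [0.667, 0.745, -0.001, -0.0]
ft_force: [0.1, 0.0, -2.0]
grip_width: 0.031
grasp_force: 61.0
```

```bash
python3 jog.py '[[0,0,0,0,0,0.001,0.02],[0,0,0,0,0,0.001,0.02]]'; python3 jog.py '[[0,0,0,0,0,0,0.045],[0,0,0,0,0,0,0.085],[0,0,0,0,0,0,0.085],[0,0,0,0,0,0,0.085],[0,0,0,0,0,-0.05,0.085],[0,0,0,0,0,-0.11,0.085],[0,0,0,0,0,-0.17,0.085],[0,0,0,0,0,-0.22,0.085],[0,0,0,0,0,-0.22,0.085]]'; python3 look.py scene s2 wrist w4 side d2;  python3 - <<'E'
import cv2,numpy as np
s=cv2.imread('pics/s2.png')[150:350,200:400];w=cv2.imread('pics/w4.png');d=cv2.imread('pics/d2.png')[230:330,260:420]
o=np.zeros((600,800,3),np.uint8)
o[:300,:400]=cv2.resize(w,(400,300),interpolation=cv2.INTER_AREA)
o[:300,400:700]=cv2.resize(s,(300,300))
o[300:,:480]=cv2.resize(d,(480,300),interpolation=cv2.INTER_CUBIC)
cv2.imwrite('pics/c5.png',o)
E
```

```text
clock: 7.52
eef_pos: [0.5062, 0.2907, 0.0052]
tool_rot: [0.667, 0.745, 0.0, 0.0]
ft_force: [0.8, -0.0, -1.8]
grip_width: 0.0314
grasp_force: 61.0
clock: 8.65
eef_pos: [0.5082, 0.2926, 0.2305]
tool_rot: [0.666, 0.746, 0.005, 0.002]
ft_force: [0.5, -1.2, -0.7]
grip_width: 0.0849
grasp_force: 0.0
8.8 [0.50508368 0.29083114 0.2237488 ] [ 6.66400840e-01  7.45593153e-01 -8.31377622e-04 -2.81983318e-04] 0.0187 [-0.70199775 -0.94833342 -0.5649371 ]
```

View pics/c5.png

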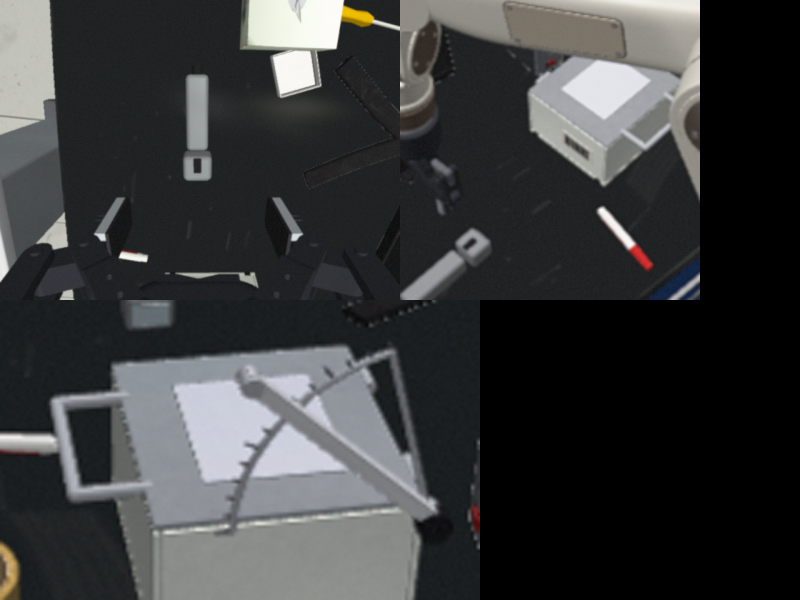

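Reader released and lying flat (wrist view, (197,125)). In the side crop the index arm runs from the pivot at (435,525) to its tip at (248,377).

```bash
python3 - <<'E'
from geo import *
np.set_printoptions(precision=4,suppress=True)
yaw=.113; ux=np.array([np.cos(yaw),np.sin(yaw),0]); n=np.array([-np.sin(yaw),np.cos(yaw),0]); H=np.array([.664,-.093,.104])
e=lambda x,y:(260+x/3,230+(y-300)/3)
for off in(-.105,-.112,-.12):
    T,B,M,P=[plane('d2',e(*p),n,n@H+off) for p in((245,379),(432,523),(340,450),(435,525))]
    f=lambda X:(ux@(X-H),X[2]-.104)
    d=T-B; print(off,'tip',T,f(T),np.hypot(*f(T)),'pivot',B,f(B),'ang %.4f from pivot %.4f'%(np.arctan2(f(T)[1],-f(T)[0]),np.arctan2(d[2],-ux@d)))
    print(px('s0',T),px('s0',B))
E
python3 -c "
import cv2;s=cv2.imread('pics/s0.png')
a=cv2.resize(s[130:230,310:410],None,fx=6,fy=6,interpolation=cv2.INTER_CUBIC);cv2.imwrite('pics/c6.png',a)"
```

```text
-0.105 tip [ 0.551  -0.2115  0.2186] (np.float64(-0.12563903002022375), np.float64(0.1145529866713748)) 0.17002221213639956 pivot [ 0.6802 -0.1968  0.094 ] (np.float64(0.004338459028067452), np.float64(-0.009981008503902392)) ang 0.7393 from pivot 0.7640
[377.3892 161.8993] [336.5746 172.2925]
-0.112 tip [ 0.5502 -0.2186  0.2231] (np.float64(-0.12727601994298868), np.float64(0.11909746216322968)) 0.17430832093233523 pivot [ 0.6782 -0.2041  0.0997] (np.float64(0.001558666554451998), np.float64(-0.004341591354103405)) ang 0.7522 from pivot 0.7640
[379.8627 159.435 ] [339.0923 170.0025]
-0.12 tip [ 0.5492 -0.2268  0.2283] (np.float64(-0.12914686556900556), np.float64(0.12429114843963539)) 0.1792406272772506 pivot [ 0.6759 -0.2124  0.1061] (np.float64(-0.0016182391296801304), np.float64(0.0021034568170954365)) ang 0.7662 from pivot 0.7640
[382.6951 156.6129] [341.9797 167.376 ]
```

View pics/c6.png

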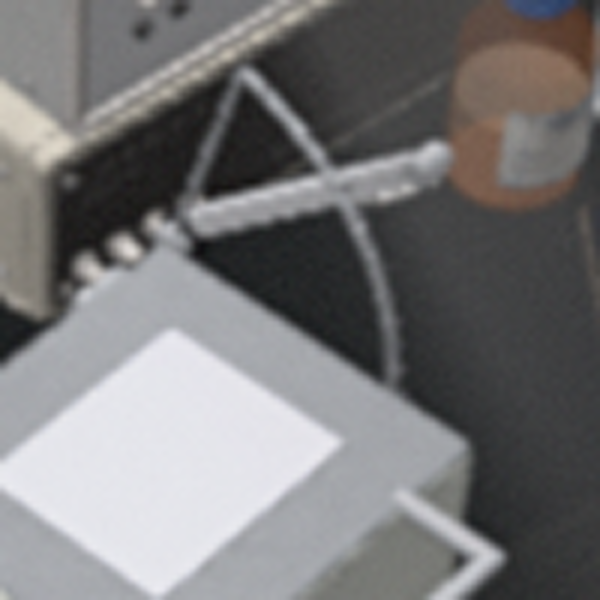

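The scene crop shows the index tip at (435,158), i.e. pixel (382.5,156.3), which agrees with the side-view ray at a chamber y of about -0.118. That puts the index angle at about 0.763. Next I'll go above the bar, which needs no turn.

```bash
python3 jog.py '[[0,0,0,-0.06,-0.016,0,0.03],[0,0,0,-0.12,-0.033,0,0.03],[0,0,0,-0.18,-0.05,0,0.03],[0,0,0,-0.24,-0.066,0,0.03],[0,0,0,-0.3,-0.083,0,0.03],[0,0,0,-0.36,-0.1,0,0.03],[0,0,0,-0.399,-0.11,0,0.03],[0,0,0,-0.399,-0.11,0,0.03],[0,0,0,-0.399,-0.11,0,0.03],[0,0,0,-0.399,-0.11,0,0.03]]'; python3 look.py wrist w5 side d3;  python3 - <<'E'
import cv2,numpy as np
from geo import px
w=cv2.imread('pics/w5.png');d=cv2.imread('pics/d3.png')[180:330,220:420]
o=np.zeros((600,800,3),np.uint8)
o[:360,:480]=cv2.resize(w,(480,360),interpolation=cv2.INTER_AREA)
o[360:,480:]=cv2.resize(d,(320,240)); 
cv2.imwrite('pics/c7.png',o)
for e in(-.055,0,.055): print(px('w5',np.array([.4404-.113*e,-.1184+.9936*e,.107]))*.75)
E
```

```text
clock: 10.05
eef_pos: [0.4408, -0.1165, 0.2241]
tool_rot: [0.666, 0.746, -0.0, -0.001]
ft_force: [0.5, 0.0, -0.2]
grip_width: 0.0302
grasp_force: 0.0
10.15 [ 0.44104773 -0.11651592  0.22452434] [ 6.65593945e-01  7.46314009e-01 -8.50079267e-05 -3.06260168e-04] 0.0187 [ 0.20892689 -0.75830942  0.65234116]
[236.93255338 229.97064169]
[236.83715066 178.97190406]
[236.73216477 120.92696507]
```

View pics/c7.png

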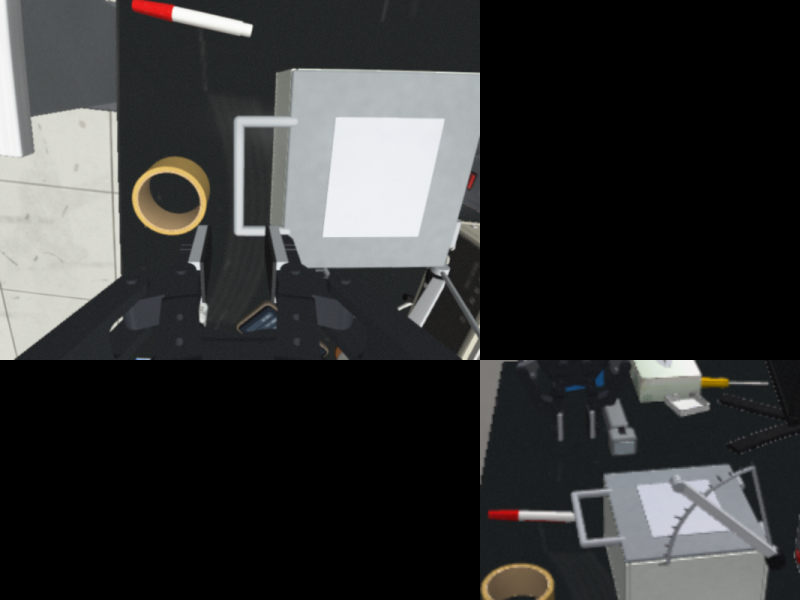

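The wrist view shows the bar at u=239 from v=120 to 233, about 2 mm further back than predicted, and the open gap beside it is clear. I'll descend and grip.

```bash
python3 jog.py '[[0,0,0,0,0.001,0.05,0.03],[0,0,0,0,0.001,0.08,0.03],[0,0,0,0,0.001,0.11,0.03],[0,0,0,0,0.001,0.125,0.03],[0,0,0,0,0.001,0.136,0.03],[0,0,0,0,0.001,0.136,0.03]]'; python3 jog.py '[[0,0,0,0,0,0,0],[0,0,0,0,0,0,0],[0,0,0,0,0,0,0],[0,0,0,0,0,0,0]]'
```

```text
clock: 10.9
eef_pos: [0.4416, -0.117, 0.0883]
tool_rot: [0.666, 0.746, -0.0, -0.001]
ft_force: [-0.4, -0.5, -0.3]
grip_width: 0.03
grasp_force: 0.0
clock: 11.4
eef_pos: [0.4414, -0.1177, 0.0895]
tool_rot: [0.667, 0.745, -0.0, -0.0]
ft_force: [-4.2, 0.9, 5.3]
grip_width: 0.0079
grasp_force: 58.8
```

```bash
python3 jog.py '[[0,0,0,0,0.001,-0.017,0],[0,0,0,0,0.003,-0.0335,0],[0,0,0,0,0.0062,-0.05,0],[0,0,0,0,0.0109,-0.0663,0],[0,0,0,0,0.0109,-0.0663,0]]'
```

```text
clock: 12.02
eef_pos: [0.4517, -0.1165, 0.1555]
tool_rot: [0.667, 0.745, -0.001, -0.001]
ft_force: [-3.8, -0.6, -1.2]
grip_width: 0.0077
grasp_force: 58.7
```

Forces are low, so I'll continue relative to this pose.

```bash
python3 jog.py '[[0,0,0,0,0.006,-0.016,0],[0,0,0,0,0.0128,-0.0312,0],[0,0,0,0,0.021,-0.046,0],[0,0,0,0,0.0301,-0.0601,0],[0,0,0,0,0.0439,-0.0779,0],[0,0,0,0,0.0535,-0.0883,0],[0,0,0,0,0.0535,-0.0883,0],[0,0,0,0,0.0535,-0.0883,0]]'; python3 look.py side d4 scene s4 wrist w6; python3 - <<'E'
import cv2,numpy as np
from workcell import bot, optics, status
p=status.get_obs()['eef_pos']; H=np.array([.664,-.093,.104]); b=p+[0,0,bot.pinch_z]; v=b-H
h=-(v[0]*np.cos(.113)+v[1]*np.sin(.113)); print('angle',np.arctan2(v[2],h)-.0133,'r',np.hypot(v[2],h))
d=cv2.imread('pics/d4.png')[170:330,250:440];o=cv2.resize(d,None,fx=3.7,fy=3.7,interpolation=cv2.INTER_CUBIC)
cv2.imwrite('pics/c8.png',o)
E
```

```text
clock: 13.02
eef_pos: [0.5025, -0.1108, 0.2445]
tool_rot: [0.667, 0.745, -0.002, -0.002]
ft_force: [-13.1, -0.4, 10.1]
grip_width: 0.0077
grasp_force: 59.4
13.175 [ 0.50237308 -0.11086273  0.24437759] [ 0.66678959  0.7452405  -0.00232705 -0.00168292] 0.0187 [-13.07414741  -1.34388394  10.01834269]
angle 0.7611167760004718 r 0.2274814078063412
```

View pics/c8.png

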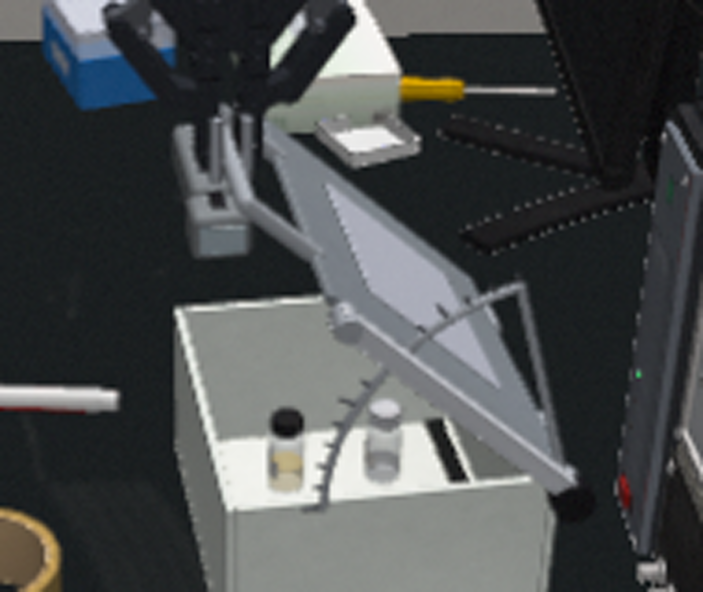

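The side view shows the flap raised and lying visually in line with the index arm. Its front-left corner is at about (270,125), and the bar's right elbow is at (243,193). I'll check this by projecting the predicted points.

```bash
python3 - <<'E'
from geo import *
np.set_printoptions(precision=1,suppress=True)
yaw=.113; ux=np.array([np.cos(yaw),np.sin(yaw),0]); uy=np.array([-np.sin(yaw),np.cos(yaw),0]); H=np.array([.664,-.093,.104])
def fl(th,x,y,z):
    c,s=np.cos(th),np.sin(th); return H+ux*(-x*c+z*s)+uy*y+np.array([0,0,x*s+z*c])
for nm,a in[('FLtop',(.18,.099,.006)),('FRtop',(.18,-.099,.006)),('FRbot',(.18,-.099,0)),('barR',(.23,-.055,.003)),('barL',(.23,.055,.003)),('RRtop',(.0,-.099,.006))]:
    print(nm,'d0',px('d0',fl(0,*a)),*[( (px('d4',fl(t,*a))-[250,170])*3.7) for t in(.72,.76,.80)])
for t in(.72,.76,.8): print('arm tip',t,(px('d4',fl(t,.174,-.118,0))-[250,170])*3.7)
d=cv2.imread('pics/d4.png')[190:270,290:370]; s=cv2.imread('pics/s4.png')[90:250,280:440]
o=np.hstack([cv2.resize(d,(400,400),interpolation=cv2.INTER_CUBIC),cv2.resize(s,(400,400),interpolation=cv2.INTER_CUBIC)]); cv2.imwrite('pics/c9.png',o)
E
```

```text
FLtop d0 [297. 251.] [256.2 118.7] [265. 110.] [274.2 101.6]
FRtop d0 [311.2 305.1] [325.8 298.9] [336.2 289.1] [347.1 279.6]
FRbot d0 [311.1 307.6] [317.5 307.4] [327.6 297.4] [338.1 287.6]
barR d0 [282.5 295.1] [231.6 206.3] [244.3 193.5] [257.5 181.1]
barL d0 [276.6 264.8] [199.  108.7] [210.4  96.8] [222.5  85.2]
RRtop d0 [401.7 296.2] [568.3 468.5] [568.6 468.8] [568.9 469. ]
arm tip 0.72 [334.2 334.3]
arm tip 0.76 [344.1 324.5]
arm tip 0.8 [354.5 315. ]
```

View pics/c9.png

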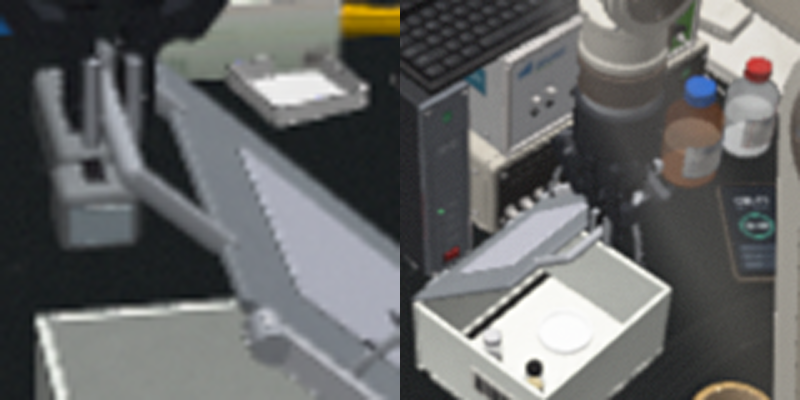

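```bash
python3 - <<'E'
from geo import *
np.set_printoptions(precision=3,suppress=True)
yaw=.113; ux=np.array([np.cos(yaw),np.sin(yaw),0]); n=np.array([-np.sin(yaw),np.cos(yaw),0]); H=np.array([.664,-.093,.104])
g=cv2.GaussianBlur(cv2.cvtColor(cv2.imread('pics/d4.png'),cv2.COLOR_BGR2GRAY),(3,3),0).astype(float)
def edge(p,q,off,cols,sgn,h=7):
    P=[]
    for u in range(*cols):
        v0=p[1]+(q[1]-p[1])*(u-p[0])/(q[0]-p[0]); r=np.arange(int(v0)-h,int(v0)+h)
        gr=sgn*np.gradient(g[r,u]); i=gr[1:-1].argmax()+1; a,b,c=gr[i-1:i+2]; v=r[i]+.5*(a-c)/(a-2*b+c)
        X=plane('d4',(u,v),n,n@H+off); P.append((u,v,-ux@(X-H),X[2]-.104))
    P=np.array(P); 
    for _ in range(3):
        k=np.polyfit(P[:,2],P[:,3],1); e=P[:,3]-np.polyval(k,P[:,2]); P=P[abs(e)<max(2*e.std(),5e-4)]
    print(off,'n',len(P),'angle %.4f offset at hinge %.4f rms %.4f'%(np.arctan(k[0]),k[1]*np.cos(np.arctan(k[0])),e.std()),P[[0,-1]])
f=lambda x,y:(250+x/3.7,170+y/3.7)
edge(f(275,128),f(470,272),.099,(330,374),1)     # flap left top edge, dark->bright
edge(f(360,310),f(560,455),-.117,(350,396),1)    # arm upper edge
edge(f(360,340),f(560,490),-.117,(350,394),-1)   # arm lower edge
E
```

```text
0.099 n 44 angle 0.7435 offset at hinge 0.0062 rms 0.0002 [[330.    208.14    0.108   0.107]
 [373.    241.66    0.007   0.015]]
-0.117 n 43 angle 0.7521 offset at hinge 0.0108 rms 0.0002 [[350.    256.583   0.113   0.12 ]
 [395.    290.531   0.022   0.035]]
-0.117 n 41 angle 0.7523 offset at hinge 0.0062 rms 0.0001 [[350.    259.417   0.113   0.114]
 [393.    291.938   0.026   0.032]]
```

Measured in the same picture, the flap's edge is at 0.744 and the arm's edges are at 0.752. I'll raise the flap by 0.008 rad and check again.

```bash
python3 jog.py '[[0,0,0,0,0.0006,-0.002,0],[0,0,0,0,0.0006,-0.002,0],[0,0,0,0,0.0006,-0.002,0],[0,0,0,0,0.0006,-0.002,0]]'; python3 look.py side d5; python3 - <<'E'
from geo import *
yaw=.113; ux=np.array([np.cos(yaw),np.sin(yaw),0]); n=np.array([-np.sin(yaw),np.cos(yaw),0]); H=np.array([.664,-.093,.104])
g=cv2.GaussianBlur(cv2.cvtColor(cv2.imread('pics/d5.png'),cv2.COLOR_BGR2GRAY),(3,3),0).astype(float)
f=lambda x,y:(250+x/3.7,170+y/3.7)
for p,q,off,c in((f(275,128),f(470,272),.099,(330,374)),(f(360,310),f(560,455),-.117,(350,396))):
    P=[]
    for u in range(*c):
        v0=p[1]+(q[1]-p[1])*(u-p[0])/(q[0]-p[0]); r=np.arange(int(v0)-7,int(v0)+7); gr=np.gradient(g[r,u]); i=gr[1:-1].argmax()+1; a,b,d=gr[i-1:i+2]
        X=plane('d5',(u,r[i]+.5*(a-d)/(a-2*b+d)),n,n@H+off); P.append((-ux@(X-H),X[2]))
    print(np.arctan(np.polyfit(*np.array(P).T,1)[0]))
E
```

```text
clock: 13.68
eef_pos: [0.5039, -0.1107, 0.246]
tool_rot: [0.667, 0.745, -0.002, -0.001]
ft_force: [-9.2, 0.2, 6.6]
grip_width: 0.0072
grasp_force: 59.1
13.725 [ 0.50387811 -0.11069365  0.24601843] [ 0.66671797  0.74530702 -0.00172955 -0.00126168] 0.0187 [-9.06011667 -1.33769408  6.75774431]
0.7510393797033936
0.7498071329314874
```

The flap and the index arm now agree to about 0.001 rad, and the index arm hasn't moved.

```bash
python3 -c "
from workcell import bot, optics, status
print(bot.job_done())"
```

```text
the job is handed in; nothing more can be done
None
```

The label was read, the reader was laid flat on the worktop and released, and the flap is held by the gripper in line with the index arm (within about 0.001 rad by the side camera); the job is handed in, with no verdict returned.

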